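# Trace a bicycle rim with the fingertips and point out the spot

### The arm

A 6-joint arm with a two-finger parallel gripper is mounted at the origin on the work surface. World frame = base frame: x ahead of the robot, y to its left, z up, the work surface at z = 0. Lengths are in m, angles in rad, forces in N, time in s.
With the tool pointing down it reaches from about 0.35 to 0.925 m from the base axis. Payload 6.4 kg.
Tool frame: the origin (TCP) lies at the centre of the arm's flange, where the gripper is bolted on; the fingertips stand tip_reach ahead of it and the grasp point (between the pads) lies 180 mm ahead of it (tip_reach is the distance from the TCP to the fingertips, in m); z points along the fingers, y is the direction in which the jaws open and shut (so a half turn about z gives the same grasp; the last joint's range is limited). The gripper opens to 94 mm and grips with 3 to 60 N. Pads are 16 mm wide; open, the fingers measure 119 mm over their backs; the gripper's body (75 mm by 177 mm) begins 78 mm behind the grasp point.
Start: joints at [1.046, 0.245, 1.558, -0, 1.339, -0.174], TCP at [0.223, 0.61, 0.405] pointing down, gripper open.
Joint ranges: [-3.13, 3.13], [-1.02, 2.26], [0.13, 2.54], [-0.95, 4.09], [0.21, 2.88], [-2.74, 2.74]. Speed limits (rad/s): [2.57, 2.57, 3.14, 3.14, 3.14, 3.14].

### API

Orientations are given as a unit quaternion [w, x, y, z].
In Python, from rig import * gives the robot as it stands. Calls block until the motion is done:
- reach(position, orientation): joint-space move of the TCP to a pose.
- movel(position, speed=0.15, rot=None): straight line of the TCP; rot=None keeps the orientation; speed is the mean speed in m/s.
- set_joints(angles): joint-space move.
- grip(opening): finger opening in m; the grip force is fixed at half the most; returns when the fingers have stopped.
- sleep(seconds).
- inverse_kinematics(position, orientation): joint angles nearest the present ones, or None.
- read_camera(name): name is "side" or "top"; returns a dict with "img" (400x640x3 uint8, blue, green, red), "range_z" (400x640 float32, m along the optical axis (not along the pixel's ray), 0 where there is no reading), "K" (3x3 intrinsics, pixels), "extrinsics" (4x4, takes a point from camera to world coordinates). Camera axes: x right, y down, z forward; pixel columns grow to the right and rows downward; lengths in m; the calibration is good to about 2 mm. A picture is of the moment at which its call begins.
A pose or a line that the arm cannot do raises Unreachable and nothing moves.
- close_job(): hands the job in, once; it reports no verdict.
Readings, each from a call of its own:
- current_time_s(): time.
- current_joint_pos(): joint angles.
- current_joint_vel(): joint speeds.
- current_effort(): joint torques, N m.
- current_position(): TCP position.
- current_tool_rot(): TCP orientation.
- current_wrist_force(): force on the tool from outside, world axes, zero at the start.
- current_wrist_torque(): the same for the moment, N m.
- current_finger_gap(): finger opening in m.
Only numpy, scipy, OpenCV 4.12 (cv2) and the standard library are available. Lean on these libraries where they do the work, as an engineer would, in place of code of your own. Each camera call takes 0.05 s, during which the arm holds its last target. There are 200 camera calls.

### The job

Check the rim of the small bicycle wheel lying on the rest: with the gripper closed and the fingers pointing straight down, follow the top of the rim with the fingertips clockwise (seen from above) from the valve stem to the white reflector, staying over the metal of the rim and no more than about a centimetre above it, or barely touching it. At the middle of the reflector, touch the top of the rim gently and keep the fingertips there: the program finishes while they still rest lightly on that spot. Do not press hard, do not shift, turn or lift the wheel, and leave everything else on the bench alone.

Things in the scene. Friction and masses are not known exactly. Their poses are not given: they have to be found in the camera images.
- wheel: Small bicycle wheel without tyre, 0.5 to 1 kg, lying flat and loose on the rest. Origin on its axis, level with the rim's underside; +x towards the valve stem, z up. The aluminium rim, seen from above, is a flat-topped ring of radius 93 to 107 mm; its top is 22 mm above the origin, 87 mm above the bench. 16 thin spokes; the hub axle stands 29 mm above the rim's top, all else lies below it.
- rest: Fixed round plywood board, 250 mm across, 18 mm thick, with six rubber-capped posts on which the rim lies; friction alone keeps the wheel in place. Origin at the centre of its underside, on the bench.
- mark0 (a point): Point on the top of the rim, at its mid-width (radius 100 mm), at the valve stem: the start of the path. The valve stem is a black rod 9 mm thick that points from the rim towards the hub, radius 93 to 51 mm.
- mark1 (a point): Point on the top of the rim at its mid-width, 22.5 degrees clockwise from the valve stem (midway between two spokes).
- mark2 (a point): Point on the top of the rim at its mid-width, 45 degrees clockwise from the valve stem (midway between two spokes).
- mark3 (a point): Point on the top of the rim at its mid-width, 67.5 degrees clockwise from the valve stem (midway between two spokes).
- mark4 (a point): Point on the top of the rim at its mid-width, 90 degrees clockwise from the valve stem (midway between two spokes).
- mark5 (a point): Point on the top of the rim at its mid-width, 112.5 degrees clockwise from the valve stem (midway between two spokes).
- mark6 (a point): Point on the top of the rim at its mid-width, 135 degrees clockwise from the valve stem (midway between two spokes).
- mark7 (a point): Point on the top of the rim, at its mid-width, beside the middle of the reflector, 157.5 degrees clockwise (seen from above) from the valve stem: the end of the path, to be touched. The reflector is a flat white plastic bar 56 x 20 x 8 mm just inside the rim.
- nipple_jar: Bystander, not part of the job: small glass jar of spoke nipples, 52 mm across, 55 mm high, near the wheel rest. Origin at the centre of its underside.
- spoke_key: Bystander, not part of the job: small flat steel spoke key, 82 mm long, 6 mm thick, near the rest. Origin at the centre of its underside.
- screwdriver: Bystander, not part of the job: screwdriver lying beside the rest, 190 mm long.
- wrench: Bystander, not part of the job: wrench lying beside the rest, 170 mm long.
- mug: Bystander, not part of the job: white mug, 78 mm across, 90 mm high, to the left. Origin at the centre of its underside.
- oil_bottle: Bystander, not part of the job: green plastic bottle, 52 mm across, 140 mm high, to the right. Origin at the centre of its underside.
- tyre_lever: Bystander, not part of the job: flat black plastic tyre lever, 120 x 18 x 8 mm, to the right. Origin at the centre of its underside.

How it is judged:
On the way, in this order (a step that is already met when the one before it is completed fails the run):
1. the fingertips are over the rim at the valve stem, within 12 mm sideways and at most 16 mm above it (horizontal distance between the grasp point and mark0 below 0.012 m and z of the grasp point in the frame of wheel between 0.032 and 0.057 m).
2. they pass over the rim 22.5 degrees clockwise of the valve stem, within 12 mm sideways and at most 16 mm above it (horizontal distance between the grasp point and mark1 below 0.012 m and z of the grasp point in the frame of wheel between 0.032 and 0.057 m).
3. they pass over the rim 45 degrees clockwise of the valve stem, within 12 mm sideways and at most 16 mm above it (horizontal distance between the grasp point and mark2 below 0.012 m and z of the grasp point in the frame of wheel between 0.032 and 0.057 m).
4. they pass over the rim 67.5 degrees clockwise of the valve stem, within 12 mm sideways and at most 16 mm above it (horizontal distance between the grasp point and mark3 below 0.012 m and z of the grasp point in the frame of wheel between 0.032 and 0.057 m).
5. they pass over the rim 90 degrees clockwise of the valve stem, within 12 mm sideways and at most 16 mm above it (horizontal distance between the grasp point and mark4 below 0.012 m and z of the grasp point in the frame of wheel between 0.032 and 0.057 m).
6. they pass over the rim 112.5 degrees clockwise of the valve stem, within 12 mm sideways and at most 16 mm above it (horizontal distance between the grasp point and mark5 below 0.012 m and z of the grasp point in the frame of wheel between 0.032 and 0.057 m).
7. they pass over the rim 135 degrees clockwise of the valve stem, within 12 mm sideways and at most 16 mm above it (horizontal distance between the grasp point and mark6 below 0.012 m and z of the grasp point in the frame of wheel between 0.032 and 0.057 m).
At the end, for the whole second after the job is handed in: The closed fingertips rest on the top of the rim within 12 mm of its point beside the middle of the reflector, pressing with 0.3 to 30 N; the wheel is at rest and within 12 mm of where it lay (centre and rim) (horizontal distance between the grasp point and mark7 below 0.012 m and z of the grasp point in the frame of wheel between 0.032 and 0.057 m and contact force between the fingers and wheel between 0.3 and 30 N and linear speed of wheel below 0.01 m/s and not (distance of wheel from where it was at the start of the episode above 0.012 m) and not (distance of mark0 from where it was at the start of the episode above 0.012 m) and not (distance of mark4 from where it was at the start of the episode above 0.012 m)); the arm keeps its last pose, push and grip.
It fails at once if the rim is pressed with more than 30 N (contact force between any of the fingers, the arm and wheel above 30 N).
It fails at once if the wheel is shifted, turned or lifted by more than 12 mm (centre or rim) (distance of any of wheel, mark0, mark4 from where it was at the start of the episode above 0.012 m).
It fails at once if a bystander is moved by more than 20 mm (distance of any of nipple_jar, spoke_key, screwdriver, wrench, mug, oil_bottle, tyre_lever from where it was at the start of the episode above 0.02 m).
It also fails if it takes over 45 s, if anything falls off the work surface, if the arm or the gripper's body presses on something with over 40 N, if the wrist force passes 120 N, or if a joint passes its speed limit or range.

## Working session

There is one attempt and no reset: what is moved stays moved. The work goes in short steps, each a Python script; the robot and the scene stay as the last script left them, time stands still between calls to the robot, and variables do not carry over. Pictures are saved under pics/ and viewed, about 8 in all and at most 12, crops included, and the job is handed in when it is done.

```bash
mkdir -p pics; ls; python3 - <<'E'
from rig import *
import cv2,numpy as np,pickle
d={}
for n in("top","side"):
    c=read_camera(n);d[n]=c;cv2.imwrite(f"pics/{n}0.png",c["img"]);print(n,c["K"],c["extrinsics"])
pickle.dump(d,open("d0.pkl","wb"))
try: print(tip_reach)
except Exception as e: print(e)
print(current_time_s(),current_tool_rot(),current_wrist_force())
E
```

```text
pics
top [[462.46886448   0.         320.65433731]
 [  0.         462.46886448 200.70678139]
 [  0.           0.           1.        ]] [[ 0.01644486 -0.99334062  0.11403503  0.46930423]
 [-0.99981006 -0.01752976 -0.00851742 -0.01270457]
 [ 0.0104597  -0.1138733  -0.99344022  1.30943599]
 [ 0.          0.          0.          1.        ]]
side [[393.25995372   0.         322.62709603]
 [  0.         393.25995372 191.74734557]
 [  0.           0.           1.        ]] [[ 0.91875104 -0.27190488  0.286294    0.28761384]
 [-0.39437476 -0.59686866  0.69872481 -0.77637642]
 [-0.01910677 -0.75486127 -0.65560612  0.80815381]
 [ 0.          0.          0.          1.        ]]
0.1992
0.1 [-2.81611991e-04  1.74496049e-01  9.84657518e-01 -7.88108867e-04] [-0.15702776 -0.38359469  0.17090786]
```

View pics/top0.png

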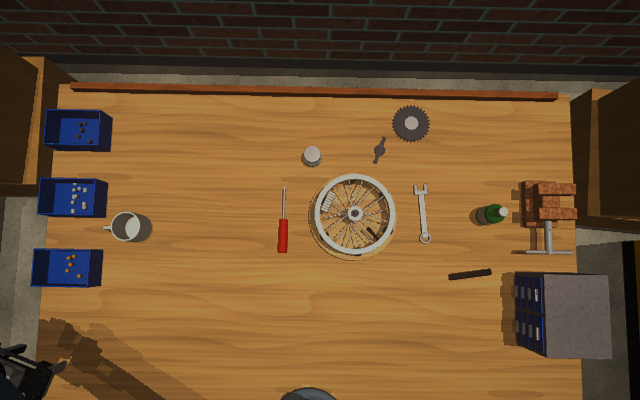

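View pics/side0.png

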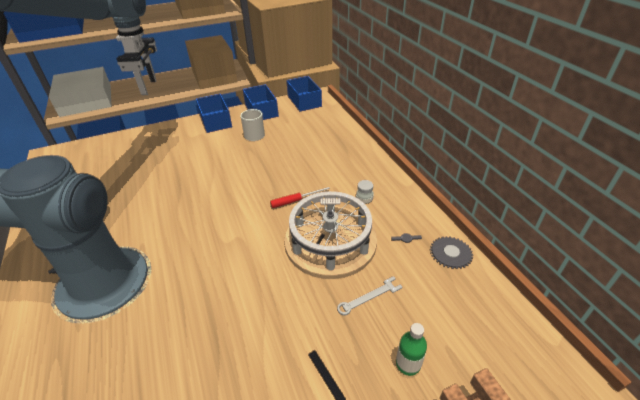

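The top view shows the wheel centred near (355,213), the black valve stem near (373,235) and the white reflector near (327,203). Clockwise therefore runs via the near (bottom) side. The side view agrees. Next I fit the rim circle and find the valve and reflector angles.

```bash
cat >h.py <<'E'
import numpy as np,cv2
from scipy.optimize import least_squares
def rays(c):
    v,u=np.mgrid[:400,:640]; K=c["K"]
    d=np.stack([(u-K[0,2])/K[0,0],(v-K[1,2])/K[1,1],np.ones(u.shape)],-1)
    return d@c["extrinsics"][:3,:3].T, c["extrinsics"][:3,3]
def cloud(c):
    d,o=rays(c); return o+d*c["range_z"][...,None]
def plane(c,z):
    d,o=rays(c); return o+d*((z-o[2])/d[...,2])[...,None]
E
python3 - <<'E'
from h import *;import pickle
d=pickle.load(open("d0.pkl","rb"))
for n,c0 in(("top",(355,213)),("side",(330,222))):
    c=d[n];P=cloud(c);g=np.hypot(*(P[...,:2]-P[c0[1],c0[0],:2]).transpose(2,0,1))
    hsv=cv2.cvtColor(c["img"],cv2.COLOR_BGR2HSV)
    ok=(c["range_z"]>0)&(g<.16)
    m=ok&(abs(P[...,2]-.087)<.008)&(hsv[...,1]<70)&(hsv[...,2]>110)&(g>.07)
    X=plane(c,.087)[m][:,:2]
    f=least_squares(lambda p:np.hypot(*(X-p[:2]).T)-p[2],[*X.mean(0),.1],loss="soft_l1",f_scale=.003).x
    r=np.hypot(*(X-f[:2]).T);print(n,m.sum(),"circle",f.round(4),"r pct",np.percentile(r,[2,50,98]).round(4),"z",np.median(P[m][:,2]).round(4))
    for nm,z,mm in(("valve",.076,(hsv[...,2]<55)),("refl",.08,(hsv[...,1]<50)&(hsv[...,2]>170))):
        Q=plane(c,z)[...,:2]-f[:2];R=np.hypot(Q[...,0],Q[...,1])
        lim=(.052,.088) if nm=="valve" else (.066,.088)
        k=mm&(R>lim[0])&(R<lim[1])&(abs(P[...,2]-z)<.02)
        nn,lab,st,ce=cv2.connectedComponentsWithStats(k.astype(np.uint8))
        for i in np.argsort(-st[1:,4])[:4]+1:
            q=Q[lab==i].mean(0);print(nm,st[i,4],ce[i].round(0),"ang",np.degrees(np.arctan2(q[1],q[0])).round(1),"r",np.hypot(*q).round(3))
    x=cv2.resize(c["img"][c0[1]-55:c0[1]+55,c0[0]-60:c0[0]+60],None,fx=5,fy=5,interpolation=cv2.INTER_CUBIC)
    cv2.imwrite(f"pics/{n}_crop.png",x)
E
```

```text
top 1334 circle [ 0.5775 -0.1138  0.0997] r pct [0.0757 0.0998 0.1073] z 0.0866
valve 33 [372. 233.] ang -136.6 r 0.069
valve 2 [352. 182.] ang 5.4 r 0.086
valve 2 [380. 194.] ang -52.4 r 0.087
valve 1 [384. 228.] ang -114.9 r 0.088
refl 6 [330. 195.] ang 53.6 r 0.082
refl 5 [332. 193.] ang 48.4 r 0.081
refl 4 [328. 197.] ang 58.6 r 0.082
refl 4 [325. 204.] ang 73.0 r 0.083
side 1373 circle [ 0.5766 -0.1167  0.0985] r pct [0.0688 0.0985 0.1107] z 0.0884
valve 10 [320. 239.] ang -137.9 r 0.062
valve 4 [300. 214.] ang 133.6 r 0.085
valve 1 [359. 213.] ang 0.7 r 0.085
refl 83 [330. 201.] ang 66.7 r 0.078
refl 78 [330. 245.] ang -113.3 r 0.079
refl 3 [305. 239.] ang -159.8 r 0.087
refl 3 [355. 215.] ang -4.1 r 0.07
```

View pics/top_crop.png

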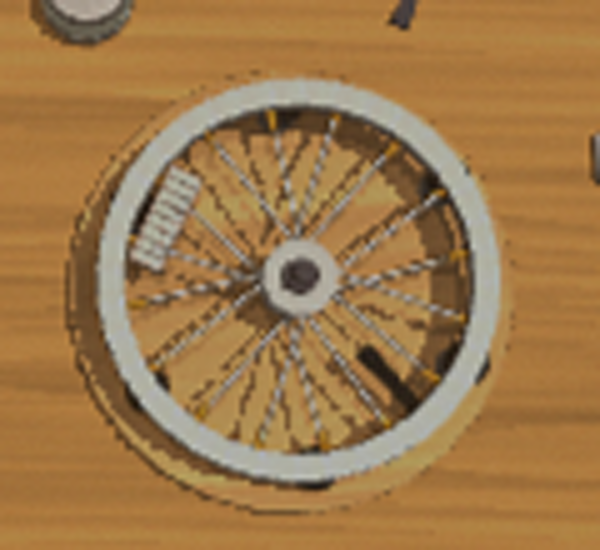

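```bash
cat >>h.py <<'E'
C=np.array([.577,-.115]);TH0=-136.4;ZT=.087+.1992
def q(yd):
    f=np.radians((yd+90)/2);return [0,np.cos(f),np.sin(f),0]
def pt(a,dz): # a = degrees clockwise from the valve
    t=np.radians(TH0-a);return [*(C+.1*np.array([np.cos(t),np.sin(t)])),ZT+dz]
E
python3 - <<'E'
from rig import *
from h import *
grip(0)
for yd in(-24,156):
    print(yd,[None if (j:=inverse_kinematics(pt(a,.05),q(yd))) is None else np.round(j,2).tolist() for a in(0,80,157.5)])
yd=-24 if inverse_kinematics(pt(0,.05),q(-24)) is not None else 156
p=pt(0,.12);reach(p,q(yd));movel(pt(0,.012),.1);sleep(.3)
print(yd,current_time_s(),np.round(current_position(),4),pt(0,.012),current_finger_gap(),current_wrist_force())
for n,c0 in(("top",(372,240)),("side",(320,235))):
    c=read_camera(n);cv2.imwrite(f"pics/{n}1.png",cv2.resize(c["img"][c0[1]-60:c0[1]+60,c0[0]-75:c0[0]+75],None,fx=5,fy=5,interpolation=cv2.INTER_CUBIC))
E
```

```text
-24 [[-0.56, 0.06, 1.9, -0.0, 1.18, -0.14], [-0.34, -0.04, 1.99, -0.0, 1.18, 0.08], [-0.22, 0.24, 1.7, -0.0, 1.21, 0.2]]
156 [None, None, None]
-24 6.0083 [ 0.5046 -0.184   0.2985] [np.float64(0.5045828138562531), np.float64(-0.183961954373567), 0.2982] 0.00042185815314256287 [-0.07478997 -0.05356048  0.37278746]
```

View pics/side1.png

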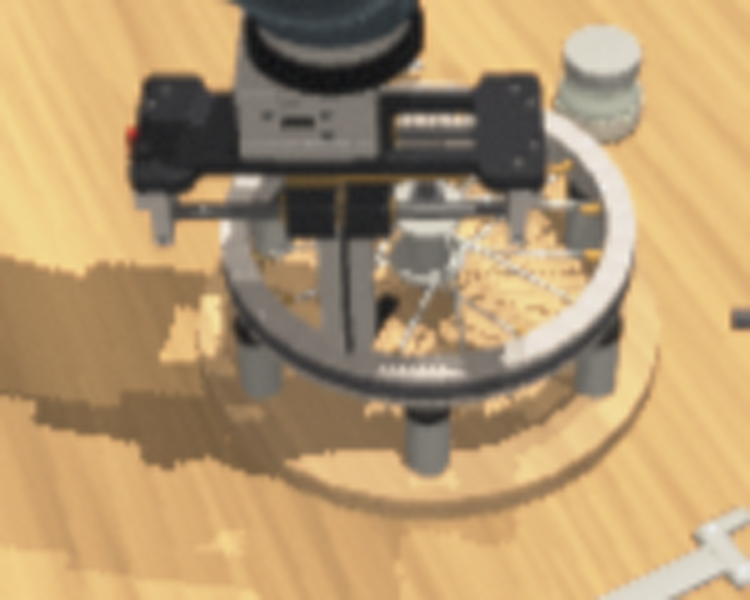

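View pics/top1.png

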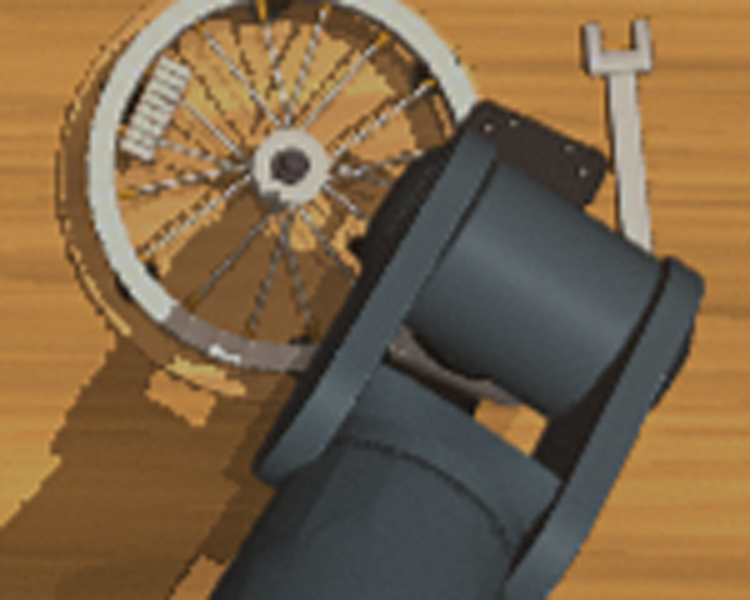

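The side picture shows the closed fingertips at about crop (350,350), just above the rim at the root of the valve stem (385,310). The top picture is blocked there by the arm, but the wheel has not moved. I follow the arc now with a force guard and check by eye at the end.

```bash
python3 - <<'E'
from rig import *
from h import *
movel(pt(0,.007),.05);sleep(.2);f0=np.array(current_wrist_force())
for a in np.linspace(0,157.5,22)[1:]:
    movel(pt(a,.007),.04)
    df=np.array(current_wrist_force())-f0
    if np.linalg.norm(df)>4: print("force",a,df); 
sleep(.3);print(current_time_s(),np.round(current_position(),4),pt(157.5,.007),np.array(current_wrist_force())-f0)
for n,c0 in(("top",(345,213)),("side",(330,215))):
    c=read_camera(n);cv2.imwrite(f"pics/{n}2.png",cv2.resize(c["img"][c0[1]-60:c0[1]+60,c0[0]-75:c0[0]+75],None,fx=5,fy=5,interpolation=cv2.INTER_CUBIC))
E
```

```text
16.8333 [ 0.6174 -0.0235  0.2932] [np.float64(0.6175141586779862), np.float64(-0.023574604476573613), 0.2932] [0.89493298 0.77583555 0.18988351]
```

View pics/side2.png

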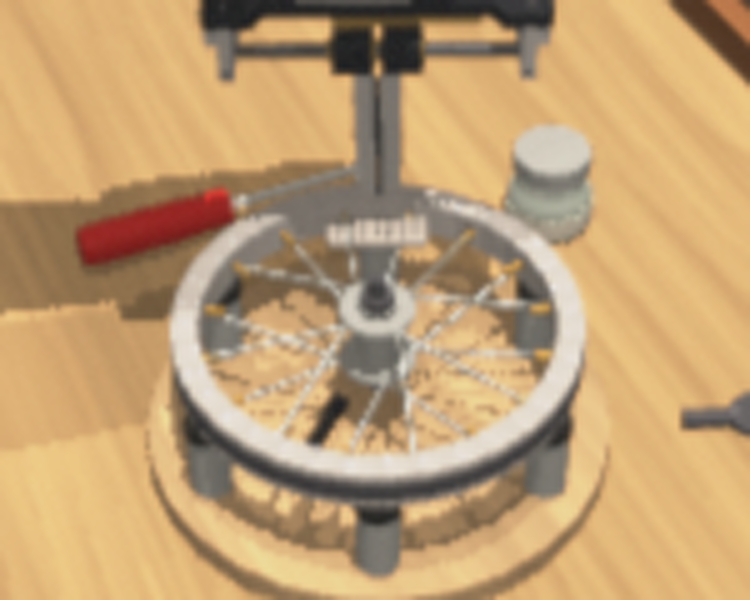

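View pics/top2.png

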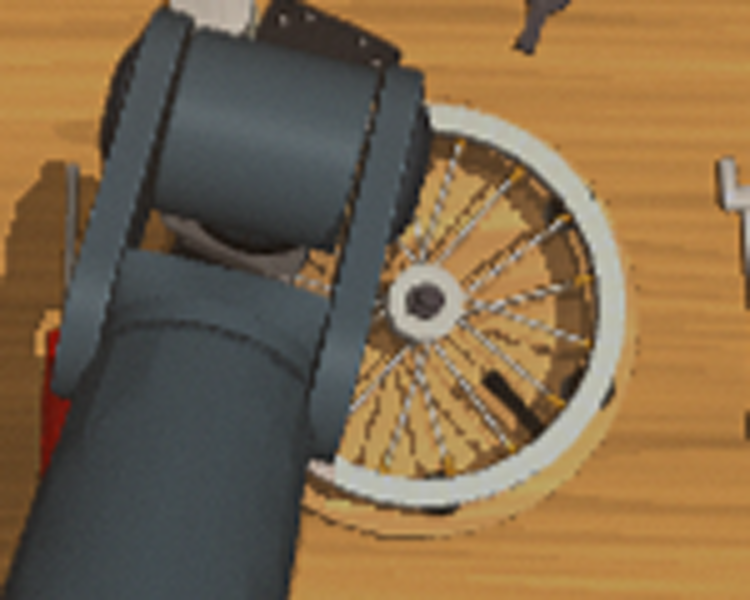

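The tips sit at crop (377,192), in line with the middle of the reflector (377,232) and over the rim band. The wheel has not moved. I touch down in small steps.

```bash
python3 - <<'E'
from rig import *
from h import *
sleep(.3);f0=np.mean([(sleep(.05),current_wrist_force())[1] for _ in range(5)],0)
dz=.007
while dz>-.006 and current_time_s()<35:
    dz-=.0005 if dz<.0045 else .001
    movel(pt(157.5,dz),.02);sleep(.1)
    f=np.mean([(sleep(.02),current_wrist_force())[1] for _ in range(3)],0)-f0
    print(round(dz,4),np.round(f,2),round(current_position()[2]-ZT,4))
    if f[2]>3: break
for _ in range(4):
    sleep(.4);print(current_time_s(),np.round(current_wrist_force()-f0,2),np.round(current_position(),4))
for n,c0 in(("side",(330,215)),):
    c=read_camera(n);cv2.imwrite(f"pics/{n}3.png",cv2.resize(c["img"][c0[1]-60:c0[1]+60,c0[0]-75:c0[0]+75],None,fx=5,fy=5,interpolation=cv2.INTER_CUBIC))
E
```

```text
0.006 [ 0.24 -0.16  0.07] 0.006
0.005 [ 0.28 -0.48 -0.32] 0.005
0.004 [ 0.15 -0.87 -0.09] 0.004
0.0035 [ 0.26  0.05 -0.18] 0.0035
0.003 [ 0.15 -0.34 -0.01] 0.003
0.0025 [ 0.37 -0.19 -0.34] 0.0025
0.002 [ 0.21 -0.22  0.16] 0.002
0.0015 [-0.15 -0.19 -0.24] 0.0015
0.001 [-0.02 -0.3  -0.31] 0.001
0.0005 [-0.26 -0.65  0.25] 0.0005
0.0 [-0.91 -0.19  2.63] 0.0003
-0.0005 [-1.74  0.5   4.99] 0.0002
22.6833 [-1.74  0.55  5.66] [ 0.6176 -0.0236  0.2864]
23.0833 [-1.51 -0.81  4.95] [ 0.6176 -0.0236  0.2865]
23.4833 [-2.82  0.08  5.57] [ 0.6176 -0.0236  0.2864]
23.8833 [-2.09  0.65  4.54] [ 0.6176 -0.0236  0.2864]
```

View pics/side3.png

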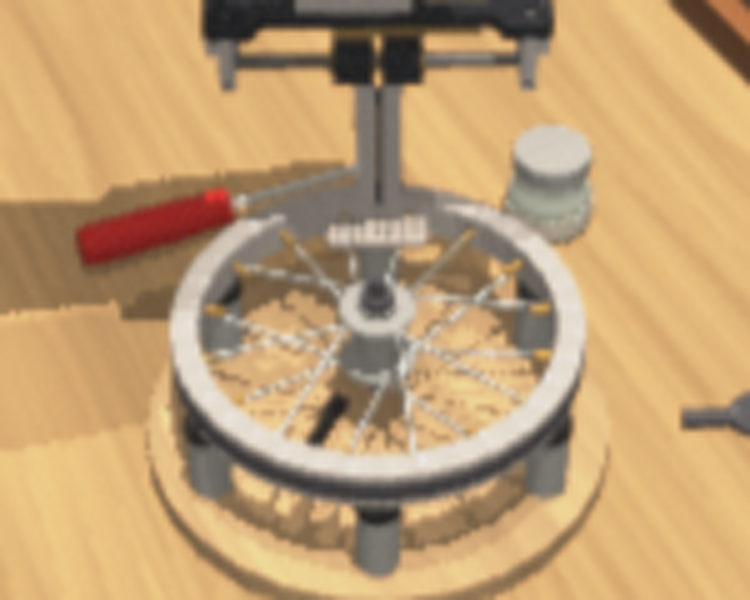

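The fingertips rest on the rim at crop (377,203) beside the reflector's middle, at a steady 5 N or so. The wheel looks unmoved, so I hand in.

```bash
python3 -c "
from rig import *
close_job();print(current_time_s(),current_wrist_force())"
```

```text
the job is handed in; nothing more can be done
the job is handed in; nothing more can be done
```

I followed the rim clockwise from the valve stem to the reflector, touched down beside the middle of the reflector, and handed the job in at about 24 s. No verdict is reported, so success is not confirmed.

- **Locating the wheel:** I fitted the rim in both cameras and used the centre (0.577, -0.115), with the valve at -136.4°. The two views differed by about 3 mm in the centre and about 1.3° in the valve angle. The reflector was seen at 66.7° in the side view, against 66.1° expected. The top view only gave fragments of it.
- **Following the rim:** The closed fingers pointed down, about 7 mm above the rim, along the full 157.5° arc. The force guard found no contact at its checks along the way.
- **Touch:** I lowered in 0.5 mm steps from 4 mm. Contact came at the expected height, and the vertical push then held at about 4.5 to 5.7 N for 1.6 s, with about 2 N sideways.
- **Last look:** The side picture shows the tips on the rim in line with the middle of the reflector. The wheel, screwdriver and jar looked unmoved, and this was judged by eye only. The top camera could not confirm the touch spot because the arm blocked its view.

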